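Serve the salt on the telescopic arm

TASK

Stand the salt shaker upright on the small round carrier at the tip of the telescopic serving arm without dropping it, then push the green lock button right in to free the arm. Then draw the arm out by its black handle until the blue pointer is at the red marker on the scale, with the shaker still riding on it, and finish while holding the handle there: the arm springs back if it is let go. Leave the other things where they stand.

Things in the scene. Friction and masses are not known exactly. Their poses are not given: they have to be found in the camera images.
- shaker_center (a point): Salt shaker, clear with white salt below and a grey dome top, loose: 44 mm at its widest, 90 mm tall, its body reaching 74 mm up, about 100 g. This point is its centre, 45 mm above its foot; z is its upright axis. It starts standing on the work surface.
- stand: Fixed serving stand: light wooden base plate 90 x 330 x 12 mm with a square aluminium tube 44 mm wide and 160 mm long on it, top of the tube at 58 mm. Its origin lies on the work surface under the tube's centre line. The arm slides out of the tube along the stand's own -y axis, level and parallel to the plate; the stand's -x edge carries a white scale with black ticks each 10 mm.
- carrier_floor (a point): Round black carrier cup on a steel foot at the arm's tip, moving with the arm. This point is the centre of its floor, on which the shaker stands, 76 mm above the work surface. The floor is about 57 mm wide inside a low lip 4 mm high and 67 mm in outer diameter, so the shaker has about 6 mm play all round.
- button_top (a point): Green round lock button, 26 mm in diameter, on top of the tube in a black collar. This point is the centre of its top face, 76.5 mm above the work surface when out. Pressed straight down it moves 7 mm, taking about 3 N, then meets a hard stop; it stays down. Even when down it stands 9 mm proud of the collar.
- lock_button (a joint): Travel of the lock button: 0 out (arm locked, it gives only 1.5 mm), 0.007 m fully in (arm free). More than 0.005 counts as pushed in.
- handle_grip (a point): Black upright round handle post on the arm, 18 mm in diameter, top at 118 mm above the work surface; this point is on its axis at 94 mm height, the height to grip. The bar below it has its top at 44 mm, the handle's foot flange (28 mm in diameter) ends at 54 mm. It moves with the arm.
- boom (a joint): Extension of the arm in m: 0 home (in the tube), up to 0.14, growing along the stand's -y. A return spring pulls it home with 2 N at 0 and 20 N/m more (4.4 N at 0.12); let go, it runs home smoothly.
- pointer_tip (a point): Tip of the blue pointer, a blade 4 mm wide that sticks out from the arm's side over the scale; moves with the arm.
- marker_mid (a point): Middle of the inner face of the red marker clip, a block 10 mm wide along the scale and 28 mm high on the stand's -x edge, fixed for this run. Its axes are parallel to the stand's. The pointer is at it when its tip is level with this point along y; it never touches the clip. The arm must come out 50 to 115 mm.
- jar: Bystander: small glass jar with black lid, 51 mm in diameter, 66 mm tall; origin at the centre of its foot.
- pepper_mill: Bystander: dark wooden pepper mill, 58 mm in diameter, 135 mm tall; origin at the centre of its foot.
- yoghurt_pot: Bystander: yoghurt pot, 72 mm in diameter, 71 mm tall; origin at the centre of its foot.
Mind the look-alikes: they are no part of the job. What is shaped like the part that bears shaker_center but turquoise or yellow is not meant.

How it is judged:
By the outcome, as a careful person would: the job done as asked, in the order asked, and still so for the second after the job is handed in, while the arm keeps its last pose, push and grip.
It also fails if it takes over 56 s, if anything falls off the work surface, if the arm or the gripper's body presses on something with over 40 N, if the wrist force passes 120 N, or if a joint passes its speed limit or range.

ROBOT

A 6-joint arm with a two-finger parallel gripper is mounted at the origin on a cart in front of the work surface, level with it; the furniture and walls round the work are solid. World frame = base frame: x ahead of the robot, y to its left, z up, the work surface at z = 0. Lengths are in m, angles in degrees, forces in N, time in s.
With the tool pointing down it reaches from about 0.35 to 0.875 m from the base axis. Payload 4.2 kg.
Tool frame: the origin (TCP) lies on the centre line of the jaws, within the pads' length; the fingertips stand 25 mm ahead of it and the grasp point (between the pads) lies 6 mm ahead of it; z points along the fingers, y is the line along which they close (so a half turn about z gives the same grasp; the last joint's range is limited). The gripper opens to 87 mm and grips with 3 to 60 N. Pads are 19 mm wide; open, the fingers measure 117 mm over their backs; the gripper's body (75 mm by 190 mm) begins 51 mm behind the grasp point.
Start: joints at [86.207, 22.042, 0.453, 0, -68.411, -14.817], TCP at [0.199, 0.592, 0.248] pointing down, gripper open.
Joint ranges: [-179.83, 179.83], [-69.29, 118.12], [-61.27, 80.66], [-181.25, 117.63], [-171.15, -9.14], [-177.46, 177.46]. Speed limits (degrees/s): [159.86, 159.86, 180, 180, 180, 180].

INTERFACE

Orientations are given as a 3x3 rotation matrix whose columns are the frame's x, y, z axes.
In Python, from station import r gives the robot as it stands.
- The arm moves only by the tool move_arm, never from a script. Its argument "series" is a list of rows, each an object with "grip": the opening, from 0 (shut) to 1 (fully open); "xyz": the shift along the tool's x, y, z in mm, a list of three; "angular": the turn, a rotation vector about the tool's x, y, z in rad, a list of three. A call has 1 to 10 rows; each row is the pose to reach, as a shift and turn from the pose commanded when the call began, along the tool's axes at that moment; what a row does not reach only later rows make up. A row lasts 1/10 s, in which the tool goes at most 50 mm and 8.59 degrees, less where a joint would pass 70% of its speed; a pose out of reach is approached as far as the arm can. A call with a gripper value outside its range is refused whole. The fingers move at their own pace and stop on an object; the grip force is fixed at half the most. Time passes only in rows, so rows that repeat a pose let the fingers close. It gives the time, the measured TCP pose, the force, the opening and the grip force at its end, in the units of the state.
- r.sense(): the state, without advancing time (a new reading comes with each control period).
- r.capture(name): name is "scene" or "side" or "wrist"; returns a dict with "img" (400x640x3 uint8, red, green, blue), "camera_matrix" (3x3 intrinsics, pixels), "rvec" (rotation vector, rad) and "tvec" (3), from world to camera coordinates, as OpenCV has them; the wrist camera has in their place "hand_eye" (4x4, takes a point from camera to tool coordinates, whose origin is the TCP and whose axes are the flange's). Camera axes: x right, y down, z forward; pixel columns grow to the right and rows downward; lengths in m; the calibration is good to about 2 mm. A picture is of the moment at which its call begins: read the wrist's pose just before it. There is no depth.
- r.finish_job(): hands the job in; it is judged then, once.
The state is a dict: "time_s": time; "joints": joint angles; "joint_velocities": joint speeds; "effort": joint torques, N m; "tcp_pos": TCP position; "ee_rot": TCP orientation; "wrist_force": force on the tool from outside, world axes, zero at the start; "moment": the same for the moment, N m; "gripper_width": opening from 0.0 (shut) to 1.0 (fully open); "gripper_force": force on a finger pad.
Only numpy, scipy, OpenCV 4.12 (cv2) and the standard library are available. Lean on these libraries where they do the work, as an engineer would, in place of code of your own. Each camera call takes 0.05 s, during which the arm holds its last target. There are 200 camera calls.

## Working session

There is one attempt and no reset: what is moved stays moved. The work goes in short steps, Python scripts to look and compute and a tool call to move; the robot and the scene stay as the last step left them, time stands still between calls to the robot, and variables do not carry over. Pictures are saved under pics/ and viewed, at most 15 in all, crops included, and the job is handed in when it is done.

Besides the shell and the picture viewer there is one more tool, called after "Call:" by a JSON object that holds its "name" and its "arguments". move_arm: Moves the arm, as the interface text tells. Its arguments: {"type":"object","properties":{"series":{"type":"array"}},"required":["series"]}

```bash
mkdir -p pics; cat > h.py <<'E'
import cv2,numpy as np
from station import r
def cap(n,f=None):
    s=r.sense(); c=r.capture(n)
    K=np.array(c['camera_matrix'],float)
    if n=='wrist':
        T=np.eye(4);T[:3,:3]=s['ee_rot'];T[:3,3]=s['tcp_pos'];T=T@np.array(c['hand_eye'])
        R=T[:3,:3].T; t=-R@T[:3,3]
    else:
        R=cv2.Rodrigues(np.array(c['rvec'],float))[0]; t=np.array(c['tvec'],float).ravel()
    if f: cv2.imwrite('pics/'+f,c['img'][:,:,::-1]); np.savez('pics/'+f+'.npz',K=K,R=R,t=t,img=c['img'])
    return c['img'],K,R,t
def load(f):
    d=np.load('pics/'+f+'.npz'); return d['img'],d['K'],d['R'],d['t']
def ray(c,u,v):
    _,K,R,t=c; d=R.T@np.linalg.inv(K)@[u,v,1]; return -R.T@t,d/np.linalg.norm(d)
def onz(c,u,v,z):
    o,d=ray(c,u,v); return o+d*(z-o[2])/d[2]
def proj(c,p):
    _,K,R,t=c; q=K@(R@np.asarray(p)+t); return q[:2]/q[2]
E
python3 - <<'E'
from h import *
for n in('scene','side','wrist'):
    c=cap(n,n+'0.png'); print(n,-c[2].T@c[3])
s=r.sense();print(s)
E
```

```text
scene [-0.08933456 -0.43448772  0.95106891]
side [ 0.0747139  -0.7624098   0.47571546]
wrist [0.26702778 0.56930199 0.38401991]
{'time_s': 0.15, 'joints': array([ 8.62079779e+01,  2.20823674e+01,  3.98388525e-01, -1.84904433e-02,
       -6.84107403e+01, -1.48163812e+01]), 'joint_velocities': array([ 0.05271506, -0.11994795,  0.12203815,  0.14908967,  0.05198397,
       -0.13084739]), 'effort': array([-7.27862534e-04, -3.91052485e+01,  1.87587762e+01,  4.22234550e+00,
        1.24012327e-02, -1.36976164e-04]), 'tcp_pos': array([0.19930049, 0.5919506 , 0.24670229]), 'ee_rot': array([[ 9.47683670e-01, -3.19210738e-01, -4.08752386e-04],
       [-3.19210972e-01, -9.47682278e-01, -1.62967642e-03],
       [ 1.32842821e-04,  1.67489598e-03, -9.99998589e-01]]), 'wrist_force': array([-0.00875262, -0.49653422,  0.0593533 ]), 'moment': array([-0.03618776,  0.02794775, -0.03140911]), 'gripper_force': 0.0, 'gripper_width': 1.00068339509789}
```

View pics/scene0.png

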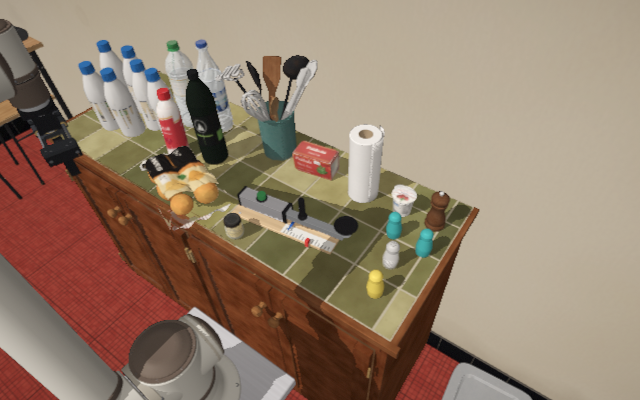

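View pics/side0.png

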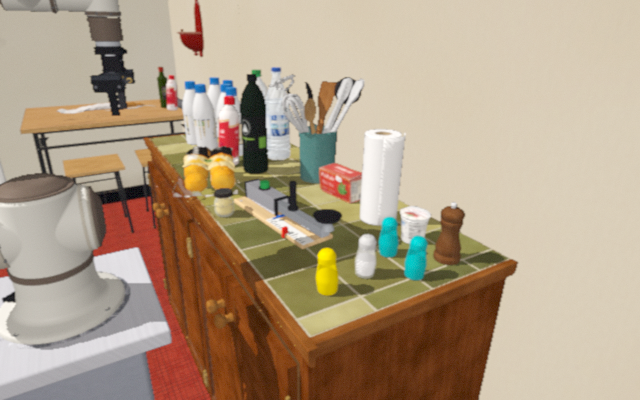

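The scene view shows the white/grey shaker at about (391,255), the carrier at (346,226), the button at (261,196), the handle at (302,205) and the red marker at (308,243). In the side view these are at (366,255), (327,216), (264,185), (292,195) and (284,231). I'll enlarge both for accurate pixels.

```bash
python3 - <<'E'
from h import *
a=load('scene0.png')[0][180:290,220:420]; b=load('side0.png')[0][170:290,210:410]
for n,x in(('z1',a),('z2',b)): cv2.imwrite(f'pics/{n}.png',cv2.resize(x[:,:,::-1],None,fx=4,fy=4,interpolation=cv2.INTER_CUBIC))
E
```

```text
(no output)
```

View pics/z1.png

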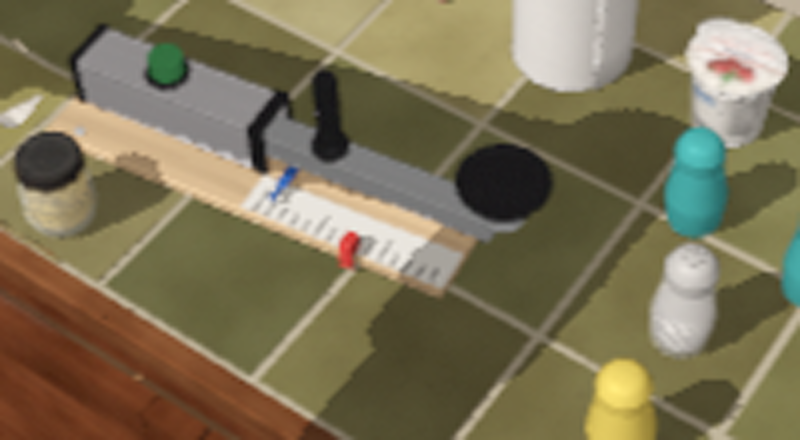

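View pics/z2.png

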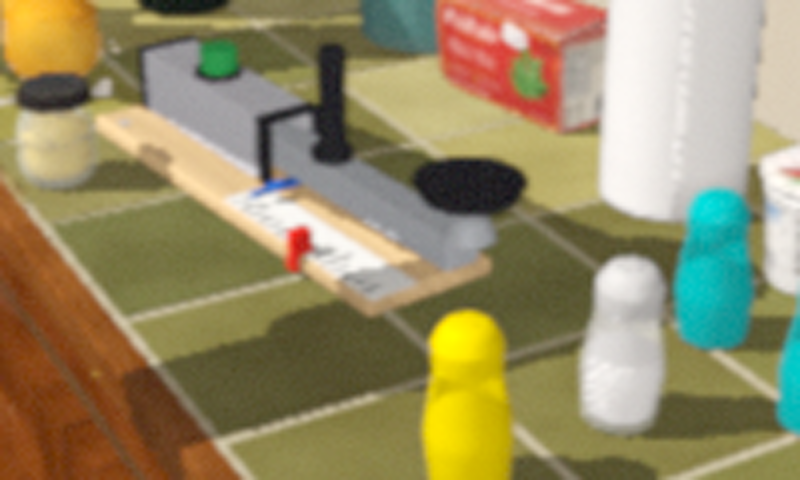

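Zoomed views: the button top is at z1 (167,50) / z2 (219,44) and the handle top at (324,74)/(332,47). The carrier rim centre is at (504,181)/(470,184), the shaker spans z1 y 243–356 and z2 y 255–432, the blue tip is at (274,199)/(258,190), and the clip is red at (348,250)/(298,250).

```bash
cat >> h.py <<'E'
def tri(c1,p1,c2,p2):
    o1,d1=ray(c1,*p1);o2,d2=ray(c2,*p2)
    k=np.linalg.lstsq(np.c_[d1,-d2],o2-o1,rcond=None)[0]
    a,b=o1+d1*k[0],o2+d2*k[1]; return (a+b)/2,np.linalg.norm(a-b)
E
python3 - <<'E'
from h import *
np.set_printoptions(precision=4,suppress=True)
A=load('scene0.png');B=load('side0.png')
P=dict(button=((167,50),(219,44),.0765),handle_top=((324,76),(332,49),.118),handle_base=((330,148),(333,152),.054),carrier=((504,181),(470,184),.08),
 shaker_mid=((684,300),(623,345),.045),pointer=((274,199),(258,190),.02),clip=((348,250),(298,250),.02),jarlid=((50,155),(55,90),.066),platecorner=((440,293),(372,313),.012))
for k,(a,b,z) in P.items():
    a=(220+a[0]/4,180+a[1]/4);b=(210+b[0]/4,170+b[1]/4)
    print(k,*tri(A,a,B,b),onz(A,*a,z),onz(B,*b,z))
for f,t in(((400,200),'ypot'),((437,210),'mill')): print(t,onz(A,*f,.06))
E
```

```text
button [0.4919 0.2206 0.0764] 0.003241150960073515 [0.4937 0.2208 0.0765] [0.4896 0.219  0.0765]
handle_top [0.5088 0.0883 0.1136] 0.0014719082693561755 [0.5065 0.0856 0.118 ] [0.5025 0.0774 0.118 ]
handle_base [0.5055 0.0847 0.0463] 0.0013895431658164498 [0.4997 0.0802 0.054 ] [0.4988 0.07   0.054 ]
carrier [ 0.5263 -0.0459  0.0751] 0.002229874566083611 [ 0.5241 -0.0482  0.08  ] [ 0.5192 -0.0554  0.08  ]
shaker_mid [ 0.5328 -0.1832  0.0405] 0.0005881206799928094 [ 0.5301 -0.1845  0.045 ] [ 0.5277 -0.1893  0.045 ]
pointer [0.4617 0.1023 0.0226] 0.0021081999005713456 [0.462  0.1038 0.02  ] [0.4652 0.108  0.02  ]
clip [0.459  0.0375 0.012 ] 0.001369616646374606 [0.4551 0.0335 0.02  ] [0.4515 0.0233 0.02  ]
jarlid [0.381  0.234  0.0595] 0.00284251073127894 [0.3791 0.2293 0.066 ] [0.3745 0.2171 0.066 ]
platecorner [ 0.4719 -0.0308 -0.0002] 0.0012819295961476731 [ 0.4654 -0.036   0.012 ] [ 0.4609 -0.0499  0.012 ]
ypot [ 0.7031 -0.1161  0.06  ]
mill [ 0.7267 -0.2199  0.06  ]
```

```bash
python3 - <<'E'
from h import *
np.set_printoptions(precision=4,suppress=True)
A=load('scene0.png');B=load('side0.png')
for n,p,z in(('turq1',(395,229),.045),('turq2',(426,242),.045),('yellow',(375,284),.045),('towelfoot',(363,195),0),('bottlefoot',(216,158),0),('fruit',(185,190),.05),('utens',(278,150),.0),('box',(316,160),.05),('smallpile',(170,160),.05)):
    print(n,onz(A,*p,z))
# handle: other sanity via known heights
print(tri(A,(363,195),B,(380,218)))
s=r.sense();E=np.array(s['ee_rot']);p=s['tcp_pos']
c=np.load('pics/wrist0.png.npz');print('cam in tool',E.T@(-c['R'].T@c['t']-p), 'cam z in tool',E.T@c['R'].T[:,2])
E
```

```text
turq1 [ 0.6125 -0.1511  0.045 ]
turq2 [ 0.6193 -0.2408  0.045 ]
yellow [ 0.4315 -0.1945  0.045 ]
towelfoot [0.7116 0.0102 0.    ]
bottlefoot [0.5822 0.5149 0.    ]
fruit [0.3911 0.4384 0.05  ]
utens [ 0.7317  0.3661 -0.    ]
box [0.7178 0.1919 0.05  ]
smallpile [0.4575 0.5814 0.05  ]
(array([ 0.7184,  0.01  , -0.001 ]), np.float64(0.009919183347683547))
cam in tool [ 0.0714  0.0001 -0.1373] cam z in tool [-0.2621  0.0003  0.965 ]
```

Call:
{"name": "move_arm", "arguments": {"series": [{"grip": 1, "xyz": [269, 280, -6], "angular": [0, 0, -0.447]}, {"grip": 1, "xyz": [269, 280, -6], "angular": [0, 0, -0.447]}, {"grip": 1, "xyz": [269, 280, -6], "angular": [0, 0, -0.447]}, {"grip": 1, "xyz": [269, 280, -6], "angular": [0, 0, -0.447]}, {"grip": 1, "xyz": [269, 280, -6], "angular": [0, 0, -0.447]}, {"grip": 1, "xyz": [269, 280, -6], "angular": [0, 0, -0.447]}, {"grip": 1, "xyz": [269, 280, -6], "angular": [0, 0, -0.447]}, {"grip": 1, "xyz": [269, 280, -6], "angular": [0, 0, -0.447]}, {"grip": 1, "xyz": [269, 280, -6], "angular": [0, 0, -0.447]}]}}

```text
time_s: 1.05
tcp_pos: [0.3656, 0.2375, 0.2536]
ee_rot: [[0.993, 0.117, -0.0], [0.117, -0.993, -0.001], [-0.001, 0.001, -1.0]]
wrist_force: [0.7, 0.9, 0.2]
gripper_width: 1.001
gripper_force: 0.0
```

Call:
{"name": "move_arm", "arguments": {"series": [{"grip": 1, "xyz": [122, 364, -6], "angular": [0, 0, 0]}, {"grip": 1, "xyz": [122, 364, -6], "angular": [0, 0, 0]}, {"grip": 1, "xyz": [122, 364, -6], "angular": [0, 0, 0]}, {"grip": 1, "xyz": [122, 364, -6], "angular": [0, 0, 0]}, {"grip": 1, "xyz": [122, 364, -6], "angular": [0, 0, 0]}, {"grip": 1, "xyz": [122, 364, -6], "angular": [0, 0, 0]}, {"grip": 1, "xyz": [122, 364, -6], "angular": [0, 0, 0]}, {"grip": 1, "xyz": [122, 364, -6], "angular": [0, 0, 0]}, {"grip": 1, "xyz": [122, 364, -6], "angular": [0, 0, 0]}, {"grip": 1, "xyz": [122, 364, -6], "angular": [0, 0, 0]}]}}

```text
time_s: 2.05
tcp_pos: [0.5305, -0.1055, 0.2587]
ee_rot: [[0.993, 0.12, -0.002], [0.12, -0.993, 0.0], [-0.002, -0.0, -1.0]]
wrist_force: [-0.3, -0.5, -0.5]
gripper_width: 1.0
gripper_force: 0.0
```

```bash
python3 - <<'E'
from h import *
c=cap('wrist','w1.png');print(r.sense()['tcp_pos'],r.sense()['joints'])
print([proj(c,p) for p in ((.531,-.184,.045),(.525,-.047,.08),(.492,.2206,.0765),(.507,.086,.118))])
E
```

```text
[ 0.53025112 -0.10482855  0.25902717] [ 6.00182813e+00  1.33607756e+01 -1.03572704e+01 -2.28665080e-02
 -6.63434090e+01  9.10101659e+01]
[array([391.4644796 , 189.92664343]), array([262.45625334, 187.52589789]), array([ -3.88049697, 187.38819546]), array([103.78344571, 198.90690123])]
```

View pics/w1.png

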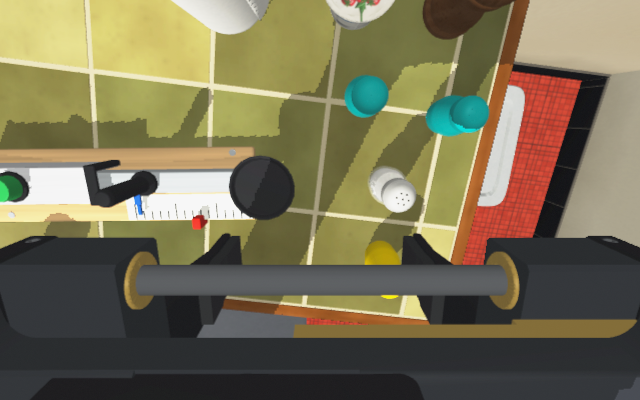

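The wrist view agrees with the estimates: carrier at (262,187), shaker body (386,184) with its dome at (400,197), pointer (139,204), clip (199,222). I'll refine these with masks.

```bash
python3 - <<'E'
from h import *
np.set_printoptions(precision=4,suppress=True)
c=load('w1.png');im=c[0].astype(int);hsv=cv2.cvtColor(c[0],cv2.COLOR_RGB2HSV)
def blob(m,x0,x1,y0,y1):
    k=np.zeros(m.shape,np.uint8);k[y0:y1,x0:x1]=m[y0:y1,x0:x1]
    q=max(cv2.findContours(k,0,cv2.CHAIN_APPROX_NONE)[0],key=cv2.contourArea);return q
q=blob(im.max(2)<75,222,300,150,225);e=cv2.fitEllipse(cv2.convexHull(q));print('carrier',e,onz(c,*e[0],.08))
for z in(.08,):
    w=np.array([onz(c,*p[0],z) for p in q]);print(np.ptp(w@[.993,.12,0]),np.ptp(w@[.12,-.993,0]),cv2.minEnclosingCircle(w[:,:2].astype(np.float32)))
q=blob((hsv[...,1]<45)&(hsv[...,2]>100),360,425,155,222);x=cv2.boundingRect(q);print('shaker',x,cv2.fitEllipse(q),cv2.contourArea(q))
m,_=cv2.minEnclosingCircle(q);print(m,[onz(c,*m,z) for z in(.04,.045,.05)])
print('dome',onz(c,400,197,.08),'body',onz(c,386,184,.025))
q=blob(((hsv[...,0]<8)|(hsv[...,0]>172))&(hsv[...,1]>150),180,220,205,235);print('clip',cv2.boundingRect(q));x,y,w,h=cv2.boundingRect(q)
q2=blob((hsv[...,0]>100)&(hsv[...,0]<130)&(hsv[...,1]>120),120,160,185,225);print('pt',cv2.boundingRect(q2),q2[:,0][q2[:,0,1].argmax()])
print(onz(c,139,213,.022),onz(c,x+w/2,y,.03))
# plate long edge (far) direction
g=(hsv[...,2]);print('edge',onz(c,0,150,.012)-onz(c,250,148,.012))
cv2.imwrite('pics/z3.png',cv2.resize(c[0][140:240,100:300,::-1],None,fx=4,fy=4,interpolation=cv2.INTER_CUBIC))
E
```

```text
carrier ((261.73516845703125, 187.38296508789062), (62.39869689941406, 66.07030487060547), 124.5394515991211) [ 0.5251 -0.0463  0.08  ]
0.06442144781182652 0.06494481501215457 ((0.5240742564201355, -0.046418916434049606), 0.03292015939950943)
shaker (369, 167, 47, 46) ((392.2183532714844, 189.3347930908203), (35.47136306762695, 51.938316345214844), 132.91043090820312) 1429.5
(391.5, 190.0) [array([ 0.5299, -0.1853,  0.04  ]), array([ 0.5309, -0.1841,  0.045 ]), array([ 0.5319, -0.1828,  0.05  ])]
dome [ 0.5319 -0.1851  0.08  ] body [ 0.5332 -0.1814  0.025 ]
clip (192, 215, 15, 14)
pt (134, 194, 8, 21) [139 214]
[0.4616 0.1079 0.022 ] [0.4707 0.0325 0.03  ]
edge [-0.0376  0.292   0.    ]
```

View pics/z3.png

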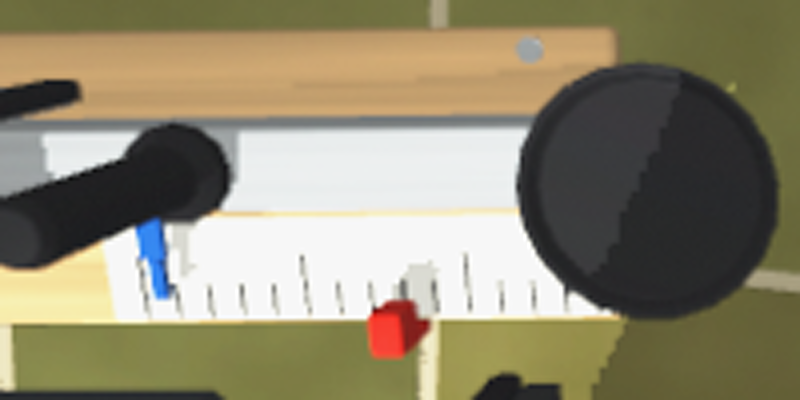

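The zoom shows the pointer tip at zoom (163,297) and the clip's centre near zoom x≈390–400. Next I'll grasp the shaker.

Call:
{"name": "move_arm", "arguments": {"series": [{"grip": 1, "xyz": [-8, 79, 0], "angular": [0, 0, 0]}, {"grip": 1, "xyz": [-8, 79, 0], "angular": [0, 0, 0]}, {"grip": 1, "xyz": [-8, 79, 40], "angular": [0, 0, 0]}, {"grip": 1, "xyz": [-8, 79, 85], "angular": [0, 0, 0]}, {"grip": 1, "xyz": [-8, 79, 130], "angular": [0, 0, 0]}, {"grip": 1, "xyz": [-8, 79, 170], "angular": [0, 0, 0]}, {"grip": 1, "xyz": [-8, 79, 195], "angular": [0, 0, 0]}, {"grip": 1, "xyz": [-8, 79, 207], "angular": [0, 0, 0]}, {"grip": 1, "xyz": [-8, 79, 207], "angular": [0, 0, 0]}]}}

```text
time_s: 3.0
tcp_pos: [0.5315, -0.1835, 0.0515]
ee_rot: [[0.992, 0.124, -0.003], [0.124, -0.992, 0.0], [-0.003, -0.001, -1.0]]
wrist_force: [-0.1, 0.6, -0.2]
gripper_width: 0.999
gripper_force: 0.0
```

Call:
{"name": "move_arm", "arguments": {"series": [{"grip": 0.3, "xyz": [0, 0, 0], "angular": [0, 0, 0]}, {"grip": 0.3, "xyz": [0, 0, 0], "angular": [0, 0, 0]}, {"grip": 0.3, "xyz": [0, 0, 0], "angular": [0, 0, 0]}, {"grip": 0.3, "xyz": [0, 0, 0], "angular": [0, 0, 0]}, {"grip": 0.3, "xyz": [0, 0, 0], "angular": [0, 0, 0]}, {"grip": 0.3, "xyz": [0, 0, 0], "angular": [0, 0, 0]}]}}

```text
time_s: 3.6
tcp_pos: [0.5322, -0.1848, 0.0528]
ee_rot: [[0.993, 0.122, 0.0], [0.122, -0.993, -0.0], [0.0, 0.0, -1.0]]
wrist_force: [0.0, 0.6, 0.9]
gripper_width: 0.536
gripper_force: 0.3
```

Call:
{"name": "move_arm", "arguments": {"series": [{"grip": 0, "xyz": [0, 0, 0], "angular": [0, 0, 0]}, {"grip": 0, "xyz": [0, 0, 0], "angular": [0, 0, 0]}, {"grip": 0, "xyz": [0, 0, 0], "angular": [0, 0, 0]}, {"grip": 0, "xyz": [0, 0, 0], "angular": [0, 0, 0]}, {"grip": 0, "xyz": [0, 0, -10], "angular": [0, 0, 0]}, {"grip": 0, "xyz": [0, 0, -30], "angular": [0, 0, 0]}]}}

```text
time_s: 4.2
tcp_pos: [0.5306, -0.1846, 0.0814]
ee_rot: [[0.993, 0.121, -0.005], [0.121, -0.993, 0.001], [-0.005, -0.001, -1.0]]
wrist_force: [0.1, 1.1, -0.8]
gripper_width: 0.474
gripper_force: 30.0
```

Call:
{"name": "move_arm", "arguments": {"series": [{"grip": 0, "xyz": [0, 0, -40], "angular": [0, 0, 0]}, {"grip": 0, "xyz": [0, 0, -74], "angular": [0, 0, 0]}, {"grip": 0, "xyz": [3, -35, -74], "angular": [0, 0, 0]}, {"grip": 0, "xyz": [6, -75, -74], "angular": [0, 0, 0]}, {"grip": 0, "xyz": [9, -110, -74], "angular": [0, 0, 0]}, {"grip": 0, "xyz": [11, -138, -74], "angular": [0, 0, 0]}, {"grip": 0, "xyz": [11, -138, -74], "angular": [0, 0, 0]}, {"grip": 0, "xyz": [11, -138, -74], "angular": [0, 0, 0]}]}}

```text
time_s: 5.0
tcp_pos: [0.5261, -0.046, 0.1568]
ee_rot: [[0.992, 0.123, 0.0], [0.123, -0.992, -0.0], [0.0, 0.0, -1.0]]
wrist_force: [-1.1, -0.5, -0.8]
gripper_width: 0.47
gripper_force: 30.0
```

```bash
python3 - <<'E'
from h import *
a=cap('scene','s2.png');b=cap('side','b2.png');print(r.sense()['tcp_pos'],r.sense()['wrist_force'],r.sense()['gripper_force'])
def z(im,x,y): return cv2.resize(im[y:y+90,x:x+80],None,fx=5,fy=5,interpolation=cv2.INTER_CUBIC)
cv2.imwrite('pics/z4.png',np.hstack([z(a[0],305,150),z(b[0],285,140)])[:,:,::-1])
E
```

```text
[ 0.52613916 -0.04702903  0.1566061 ] [-0.36269737  0.09232982 -2.75249982] 29.999678330495954
```

View pics/z4.png

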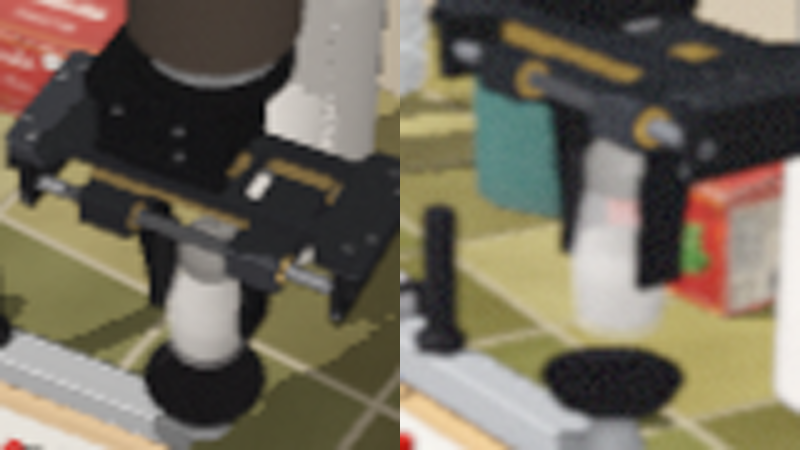

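The shaker is upright between the pads above the cup: foot at scene ≈(345.6,220.4) and side ≈(328.8,205), carrier at side ≈(327.6,216.6).

```bash
python3 - <<'E'
from h import *
np.set_printoptions(precision=4,suppress=True)
A=load('s2.png');B=load('b2.png')
print(tri(A,(345.6,220.4),B,(328.8,205)),onz(A,345.6,220.4,.105),onz(B,328.8,205,.105))
print(tri(A,(346,225.2),B,(327.6,216.3)))
p=[.526,-.047,.105];q=[.5248,-.0465,.08]
print(proj(A,p),proj(B,p),proj(A,q),proj(B,q))
E
```

```text
(array([ 0.5246, -0.0479,  0.1014]), np.float64(0.003931507913586767)) [ 0.5197 -0.0494  0.105 ] [ 0.523  -0.0536  0.105 ]
(array([ 0.5271, -0.0454,  0.074 ]), np.float64(0.0024716614138097226))
[346.142  218.4812] [328.388  203.6775] [345.6042 224.8176] [327.5392 213.9773]
```

Call:
{"name": "move_arm", "arguments": {"series": [{"grip": 0, "xyz": [0, 0, 12], "angular": [0, 0, 0]}, {"grip": 0, "xyz": [0, 0, 20], "angular": [0, 0, 0]}, {"grip": 0, "xyz": [0, 0, 24], "angular": [0, 0, 0]}, {"grip": 0, "xyz": [0, 0, 26], "angular": [0, 0, 0]}, {"grip": 0, "xyz": [0, 0, 27], "angular": [0, 0, 0]}, {"grip": 0, "xyz": [0, 0, 27], "angular": [0, 0, 0]}]}}

```text
time_s: 5.7
tcp_pos: [0.5264, -0.0464, 0.1295]
ee_rot: [[0.993, 0.122, 0.0], [0.122, -0.993, -0.0], [0.0, 0.0, -1.0]]
wrist_force: [-1.2, -1.0, -1.0]
gripper_width: 0.476
gripper_force: 30.0
```

Call:
{"name": "move_arm", "arguments": {"series": [{"grip": 0, "xyz": [0, 0, 1], "angular": [0, 0, 0]}, {"grip": 0, "xyz": [0, 0, 1.5], "angular": [0, 0, 0]}, {"grip": 0, "xyz": [0, 0, 2], "angular": [0, 0, 0]}, {"grip": 0, "xyz": [0, 0, 2], "angular": [0, 0, 0]}]}}

```text
time_s: 6.1
tcp_pos: [0.5268, -0.0463, 0.1285]
ee_rot: [[0.992, 0.123, 0.002], [0.123, -0.992, -0.0], [0.002, 0.0, -1.0]]
wrist_force: [-0.9, -0.3, 5.6]
gripper_width: 0.473
gripper_force: 30.0
```

Call:
{"name": "move_arm", "arguments": {"series": [{"grip": 0.5, "xyz": [0, 0, -1], "angular": [0, 0, 0]}, {"grip": 0.6, "xyz": [0, 0, -1], "angular": [0, 0, 0]}, {"grip": 0.7, "xyz": [0, 0, -1], "angular": [0, 0, 0]}, {"grip": 0.8, "xyz": [0, 0, -1], "angular": [0, 0, 0]}, {"grip": 0.85, "xyz": [0, 0, -1], "angular": [0, 0, 0]}, {"grip": 0.85, "xyz": [0, 0, -1], "angular": [0, 0, 0]}]}}

```text
time_s: 6.7
tcp_pos: [0.5262, -0.0464, 0.1284]
ee_rot: [[0.993, 0.122, -0.0], [0.122, -0.993, -0.0], [-0.0, 0.0, -1.0]]
wrist_force: [0.1, -0.3, -0.2]
gripper_width: 0.821
gripper_force: 0.0
```

```bash
python3 - <<'E'
from h import *
a=cap('scene','s3.png');b=cap('side','b3.png')
def z(im,x,y): return cv2.resize(im[y:y+90,x:x+80],None,fx=5,fy=5,interpolation=cv2.INTER_CUBIC)
cv2.imwrite('pics/z5.png',np.hstack([z(a[0],305,150),z(b[0],285,140)])[:,:,::-1])
E
```

```text
(no output)
```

View pics/z5.png

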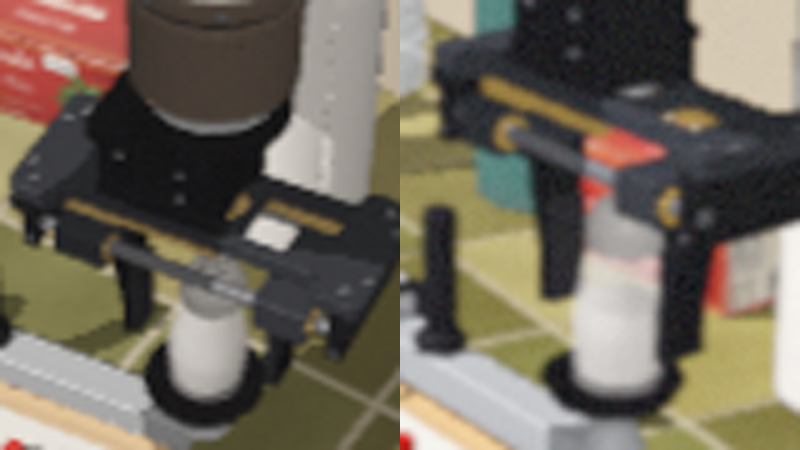

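The shaker stands upright inside the cup's lip in both views. Retreat upward, then go over to the button with the gripper closing.

Call:
{"name": "move_arm", "arguments": {"series": [{"grip": 1, "xyz": [0, 0, -10], "angular": [0, 0, 0]}, {"grip": 1, "xyz": [0, 0, -40], "angular": [0, 0, 0]}, {"grip": 1, "xyz": [0, 0, -85], "angular": [0, 0, 0]}, {"grip": 1, "xyz": [0, 0, -90], "angular": [0, 0, 0]}, {"grip": 0, "xyz": [0, -50, -90], "angular": [0, 0, 0]}, {"grip": 0, "xyz": [0, -100, -90], "angular": [0, 0, 0]}, {"grip": 0, "xyz": [0, -150, -90], "angular": [0, 0, 0]}, {"grip": 0, "xyz": [0, -200, -90], "angular": [0, 0, 0]}, {"grip": 0, "xyz": [0, -240, -90], "angular": [0, 0, 0]}, {"grip": 0, "xyz": [-1, -269, -90], "angular": [0, 0, 0]}]}}

```text
time_s: 7.8
tcp_pos: [0.4921, 0.2231, 0.2193]
ee_rot: [[0.992, 0.124, 0.001], [0.124, -0.992, 0.001], [0.001, -0.001, -1.0]]
wrist_force: [0.1, -0.2, 0.9]
gripper_width: 0.54
gripper_force: 0.0
```

Call:
{"name": "move_arm", "arguments": {"series": [{"grip": 0, "xyz": [0, 0, 0], "angular": [0, 0, 0]}, {"grip": 0, "xyz": [0, 0, 0], "angular": [0, 0, 0]}, {"grip": 0, "xyz": [0, 0, 30], "angular": [0, 0, 0]}, {"grip": 0, "xyz": [0, 0, 60], "angular": [0, 0, 0]}]}}

```text
time_s: 8.2
tcp_pos: [0.4931, 0.2197, 0.1591]
ee_rot: [[0.993, 0.12, 0.003], [0.12, -0.993, 0.002], [0.003, -0.002, -1.0]]
wrist_force: [-0.2, -0.2, 0.8]
gripper_width: 0.175
gripper_force: 0.0
```

```bash
python3 - <<'E'
from h import *
np.set_printoptions(precision=4,suppress=True)
c=cap('wrist','w6.png');s=r.sense();print(s['tcp_pos'],s['gripper_width'])
hsv=cv2.cvtColor(c[0],cv2.COLOR_RGB2HSV)
m=((hsv[...,0]>50)&(hsv[...,0]<85)&(hsv[...,1]>120)).astype(np.uint8)
n,l,st,ce=cv2.connectedComponentsWithStats(m)
for i in range(1,n):
    if st[i,4]>60: print(st[i],ce[i],onz(c,*ce[i],.0735))
q=[.4919,.2206,.0765];print(proj(c,q))
a=cap('scene');b=cap('side')
def z(im,x,y): return cv2.resize(im[y:y+75,x:x+130],None,fx=6,fy=6,interpolation=cv2.INTER_CUBIC)
w=c[0][0:300,:]
cv2.imwrite('pics/z6.png',np.vstack([cv2.resize(c[0],(640,400))[:300],np.hstack([cv2.resize(x[150:260,230:370],(320,250)) for x in(a[0],b[0])])])[:,:,::-1])
E
```

```text
[0.4898 0.2175 0.1532] 0.12915564180620323
[ 300  202   36   38 1057] [318.1041 221.1069] [0.4905 0.2218 0.0735]
[319.9616 220.8184]
```

View pics/z6.png

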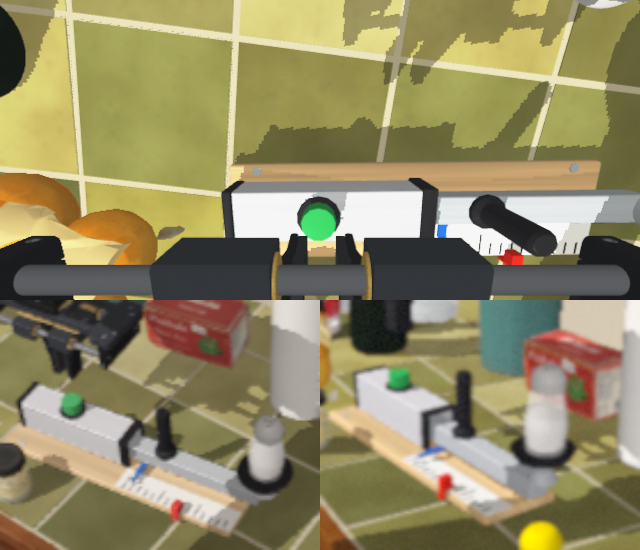

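The shaker is standing in the cup and the closed fingers are over the green button (wrist pixel (318,221)). Now press.

Call:
{"name": "move_arm", "arguments": {"series": [{"grip": 0, "xyz": [0, 0, 10], "angular": [0, 0, 0]}, {"grip": 0, "xyz": [0, 0, 30], "angular": [0, 0, 0]}, {"grip": 0, "xyz": [0, 0, 45], "angular": [0, 0, 0]}, {"grip": 0, "xyz": [0, 0, 50], "angular": [0, 0, 0]}, {"grip": 0, "xyz": [0, 0, 50], "angular": [0, 0, 0]}]}}

```text
time_s: 8.85
tcp_pos: [0.4928, 0.2204, 0.1088]
ee_rot: [[0.993, 0.122, 0.0], [0.122, -0.993, 0.0], [0.0, 0.0, -1.0]]
wrist_force: [0.3, 0.8, -0.0]
gripper_width: 0.006
gripper_force: 0.0
```

Call:
{"name": "move_arm", "arguments": {"series": [{"grip": 0, "xyz": [0, 0, 4], "angular": [0, 0, 0]}, {"grip": 0, "xyz": [0, 0, 8], "angular": [0, 0, 0]}, {"grip": 0, "xyz": [0, 0, 11], "angular": [0, 0, 0]}, {"grip": 0, "xyz": [0, 0, 13], "angular": [0, 0, 0]}, {"grip": 0, "xyz": [0, 0, 14], "angular": [0, 0, 0]}, {"grip": 0, "xyz": [0, 0, 14], "angular": [0, 0, 0]}]}}

```text
time_s: 9.45
tcp_pos: [0.4931, 0.221, 0.0949]
ee_rot: [[0.992, 0.122, 0.002], [0.122, -0.992, 0.001], [0.002, -0.001, -1.0]]
wrist_force: [1.9, -0.6, 1.8]
gripper_width: 0.004
gripper_force: 1.0
```

Call:
{"name": "move_arm", "arguments": {"series": [{"grip": 0, "xyz": [0, 0, 0.7], "angular": [0, 0, 0]}, {"grip": 0, "xyz": [0, 0, 1.4], "angular": [0, 0, 0]}, {"grip": 0, "xyz": [0, 0, 1.4], "angular": [0, 0, 0]}]}}

```text
time_s: 9.75
tcp_pos: [0.4931, 0.221, 0.0948]
ee_rot: [[0.992, 0.123, 0.002], [0.123, -0.992, 0.001], [0.002, -0.001, -1.0]]
wrist_force: [-1.3, 0.5, 9.5]
gripper_width: 0.004
gripper_force: 5.0
```

Call:
{"name": "move_arm", "arguments": {"series": [{"grip": 0, "xyz": [0, 0, -15], "angular": [0, 0, 0]}, {"grip": 0, "xyz": [0, 0, -55], "angular": [0, 0, 0]}, {"grip": 1, "xyz": [0, 0, -95], "angular": [0, 0, 0]}, {"grip": 1, "xyz": [0, 40, -105], "angular": [0, 0, 0]}, {"grip": 1, "xyz": [-1, 85, -105], "angular": [0, 0, 0]}, {"grip": 1, "xyz": [-2, 120, -105], "angular": [0, 0, 0]}, {"grip": 1, "xyz": [-2, 136, -105], "angular": [0, 0, 0]}, {"grip": 1, "xyz": [-2, 136, -105], "angular": [0, 0, 0]}, {"grip": 1, "xyz": [-2, 136, -105], "angular": [0, 0, 0]}]}}

```text
time_s: 10.65
tcp_pos: [0.5065, 0.085, 0.1977]
ee_rot: [[0.993, 0.121, -0.001], [0.121, -0.993, -0.0], [-0.001, 0.0, -1.0]]
wrist_force: [-0.0, 0.2, -0.4]
gripper_width: 0.557
gripper_force: 0.0
```

```bash
python3 - <<'E'
from h import *
np.set_printoptions(precision=4,suppress=True)
c=cap('wrist','w7.png');s=r.sense();print(s['tcp_pos'],s['gripper_width'])
print('pred handle top',proj(c,[.508,.0858,.118]),'base',proj(c,[.508,.0858,.054]))
hsv=cv2.cvtColor(c[0],cv2.COLOR_RGB2HSV)
for n,m in(('green',(hsv[...,0]>50)&(hsv[...,0]<85)&(hsv[...,1]>120)),('red',((hsv[...,0]<8)|(hsv[...,0]>172))&(hsv[...,1]>150)),('blue',(hsv[...,0]>100)&(hsv[...,0]<130)&(hsv[...,1]>120))):
    k,l,st,ce=cv2.connectedComponentsWithStats(m.astype(np.uint8))
    print(n,[(list(st[i]),ce[i]) for i in range(1,k) if st[i,4]>25])
E
```

```text
[0.5067 0.0856 0.1978] 0.6003833022091393
pred handle top [320.3524 218.0723] base [320.5183 196.0541]
green [([np.int32(146), np.int32(187), np.int32(33), np.int32(31), np.int32(792)], array([161.8232, 201.7929]))]
red [([np.int32(355), np.int32(232), np.int32(12), np.int32(17), np.int32(167)], array([361.0958, 240.024 ])), ([np.int32(76), np.int32(307), np.int32(15), np.int32(31), np.int32(279)], array([ 83.1864, 322.4946]))]
blue [([np.int32(291), np.int32(208), np.int32(7), np.int32(24), np.int32(129)], array([294.2016, 217.6512]))]
```

View pics/w7.png

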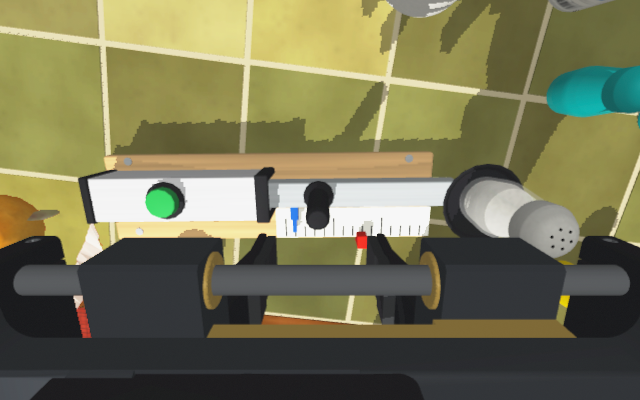

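The gripper hovers over the handle post (top at (317,218), base (319,195)). The shaker rides in the cup, the pointer is at column 294 and the clip at column 361. Descend and grip.

Call:
{"name": "move_arm", "arguments": {"series": [{"grip": 1, "xyz": [1, -1, 30], "angular": [0, 0, 0]}, {"grip": 1, "xyz": [1, -1, 60], "angular": [0, 0, 0]}, {"grip": 1, "xyz": [1, -1, 85], "angular": [0, 0, 0]}, {"grip": 1, "xyz": [1, -1, 97], "angular": [0, 0, 0]}, {"grip": 0, "xyz": [1, -1, 98], "angular": [0, 0, 0]}, {"grip": 0, "xyz": [1, -1, 98], "angular": [0, 0, 0]}, {"grip": 0, "xyz": [1, -1, 98], "angular": [0, 0, 0]}, {"grip": 0, "xyz": [1, -1, 98], "angular": [0, 0, 0]}, {"grip": 0, "xyz": [1, -1, 98], "angular": [0, 0, 0]}, {"grip": 0, "xyz": [1, -1, 98], "angular": [0, 0, 0]}]}}

```text
time_s: 11.7
tcp_pos: [0.5081, 0.0864, 0.1007]
ee_rot: [[0.993, 0.122, 0.001], [0.122, -0.993, 0.0], [0.001, -0.0, -1.0]]
wrist_force: [-0.3, -0.4, -1.5]
gripper_width: 0.54
gripper_force: 0.0
```

Call:
{"name": "move_arm", "arguments": {"series": [{"grip": 0, "xyz": [0, 0, 0], "angular": [0, 0, 0]}, {"grip": 0, "xyz": [0, 0, 0], "angular": [0, 0, 0]}, {"grip": 0, "xyz": [0, 0, 0], "angular": [0, 0, 0]}, {"grip": 0, "xyz": [0, 0, 0], "angular": [0, 0, 0]}]}}

```text
time_s: 12.1
tcp_pos: [0.5079, 0.0866, 0.1001]
ee_rot: [[0.993, 0.122, 0.0], [0.122, -0.993, 0.0], [0.0, -0.0, -1.0]]
wrist_force: [-1.4, 2.2, -0.5]
gripper_width: 0.201
gripper_force: 30.0
```

```bash
cat > m.py <<'E'
from h import *
np.set_printoptions(precision=4,suppress=True)
import sys
c=cap('wrist',sys.argv[1]);s=r.sense();print(s['tcp_pos'],s['gripper_width'],s['wrist_force'])
hsv=cv2.cvtColor(c[0],cv2.COLOR_RGB2HSV)
for n,m in(('red',((hsv[...,0]<8)|(hsv[...,0]>172))&(hsv[...,1]>150)),('blue',(hsv[...,0]>100)&(hsv[...,0]<130)&(hsv[...,1]>120))):
    m[300:]=0
    k,l,st,ce=cv2.connectedComponentsWithStats(m.astype(np.uint8))
    for i in range(1,k):
        if st[i,4]<25: continue
        x,y,w,h=st[i,:4]; print(n,st[i])
        for Y in (y+1,y+h//2,y+h-3):
            xs=np.where(l[Y]==i)[0]; print(Y,xs.min(),xs.max(),xs.mean(),[onz(c,xs.mean(),Y,z) @ [.1225,-.9925,0] for z in(.012,.02,.03,.04)])
E
python3 m.py w8.png
```

```text
[0.5079 0.0866 0.1001] 0.20145552374678816 [-0.966   0.7331  0.0375]
```

```bash
cat > m2.py <<'E'
from h import *
np.set_printoptions(precision=4,suppress=True)
def feats(c,roi=None):
    hsv=cv2.cvtColor(c[0],cv2.COLOR_RGB2HSV);o={}
    for n,m in(('red',((hsv[...,0]<8)|(hsv[...,0]>172))&(hsv[...,1]>150)),('blue',(hsv[...,0]>100)&(hsv[...,0]<130)&(hsv[...,1]>120))):
        k=np.zeros_like(m); x0,x1,y0,y1=roi; k[y0:y1,x0:x1]=m[y0:y1,x0:x1]
        q=max(cv2.findContours(k.astype(np.uint8),0,1)[0],key=cv2.contourArea)
        o[n]=(cv2.boundingRect(q),k)
    return o
E
python3 - <<'E'
from m2 import *
W=load('w1.png');V=load('w7.png')
f=feats(W,(120,220,180,235));g=feats(V,(270,380,200,252))
for n in('red','blue'):
    for o in(f,g):
        (x,y,w,h),k=o[n]; print(n,(x,y,w,h),[(Y,np.where(k[Y])[0].min(),np.where(k[Y])[0].max()) for Y in range(y,y+h,3)],(y+h-1,np.where(k[y+h-1])[0]))
E
python3 - <<'E'
import sys; sys.path.insert(0,'.')
from m2 import *
a=load('w1.png')[0][180:235,125:215];b=load('w7.png')[0][195:250,285:375]
cv2.imwrite('pics/z8.png',np.hstack([cv2.resize(x,(400,245),interpolation=cv2.INTER_CUBIC) for x in(a,b)])[:,:,::-1])
E
```

```text
red (192, 215, 15, 14) [(215, np.int64(200), np.int64(201)), (218, np.int64(193), np.int64(203)), (221, np.int64(192), np.int64(206)), (224, np.int64(192), np.int64(204)), (227, np.int64(193), np.int64(201))] (228, array([193, 194, 195, 196, 197, 198, 199, 200]))
red (355, 232, 12, 17) [(232, np.int64(357), np.int64(364)), (235, np.int64(357), np.int64(365)), (238, np.int64(355), np.int64(366)), (241, np.int64(356), np.int64(366)), (244, np.int64(357), np.int64(366)), (247, np.int64(357), np.int64(366))] (248, array([362, 363, 364, 365, 366]))
blue (134, 194, 8, 21) [(194, np.int64(138), np.int64(139)), (197, np.int64(134), np.int64(140)), (200, np.int64(135), np.int64(140)), (203, np.int64(135), np.int64(140)), (206, np.int64(138), np.int64(140)), (209, np.int64(138), np.int64(141)), (212, np.int64(139), np.int64(141))] (214, array([139, 140, 141]))
blue (291, 208, 7, 24) [(208, np.int64(291), np.int64(297)), (211, np.int64(291), np.int64(297)), (214, np.int64(291), np.int64(297)), (217, np.int64(291), np.int64(297)), (220, np.int64(293), np.int64(296)), (223, np.int64(293), np.int64(296)), (226, np.int64(293), np.int64(296)), (229, np.int64(293), np.int64(296))] (231, array([294, 295]))
```

View pics/z8.png

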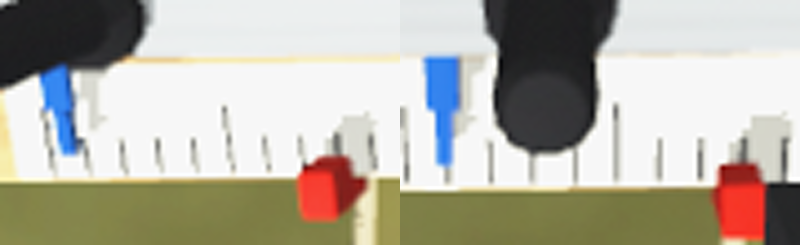

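The crops show the pointer tip at w1 (140,214) / w7 (294.5,231). The inner edge centre of the clip's top is at w1 (197.3,218.2) / w7 (361.6,235.8).

```bash
python3 - <<'E'
from m2 import *
W=load('w1.png');V=load('w7.png');u=np.array([.1225,-.9925,0])
A=load('scene0.png');B=load('side0.png')
print('tip',*tri(W,(140,214),V,(294.5,231)),'clip',*tri(W,(197.3,218.2),V,(361.6,235.8)))
for z in(.015,.02,.025,.03): print(z,[onz(W,140,214,z)@u,onz(V,294.5,231,z)@u],[onz(W,197.3,218.2,z)@u,onz(V,361.6,235.8,z)@u],[onz(V,360.5,232,z)@u])
E
```

```text
tip [0.4602 0.107  0.0216] 0.0002826765911449692 clip [0.4634 0.0378 0.0221] 0.0001580298282507312
0.015 [np.float64(-0.05363598289432899), np.float64(-0.0504175123795273)] [np.float64(0.016368652592410028), np.float64(0.02014396028199455)] [np.float64(0.018857832204456224)]
0.02 [np.float64(-0.05070283455967054), np.float64(-0.04997716439894694)] [np.float64(0.0183832411303469), np.float64(0.019481956877243935)] [np.float64(0.018215921422698143)]
0.025 [np.float64(-0.047769686225012105), np.float64(-0.04953681641836657)] [np.float64(0.02039782966828378), np.float64(0.018819953472493302)] [np.float64(0.017574010640940073)]
0.03 [np.float64(-0.044836537890353724), np.float64(-0.04909646843778621)] [np.float64(0.022412418206220613), np.float64(0.018157950067742668)] [np.float64(0.016932099859182)]
```

Needed travel ≈ 69 mm. Draw the arm out gently.

Call:
{"name": "move_arm", "arguments": {"series": [{"grip": 0, "xyz": [0, 2, 0], "angular": [0, 0, 0]}, {"grip": 0, "xyz": [0, 5, 0], "angular": [0, 0, 0]}, {"grip": 0, "xyz": [0, 9, 0], "angular": [0, 0, 0]}, {"grip": 0, "xyz": [0, 13, 0], "angular": [0, 0, 0]}, {"grip": 0, "xyz": [0, 17, 0], "angular": [0, 0, 0]}, {"grip": 0, "xyz": [0, 21, 0], "angular": [0, 0, 0]}, {"grip": 0, "xyz": [0, 25, 0], "angular": [0, 0, 0]}, {"grip": 0, "xyz": [0, 28, 0], "angular": [0, 0, 0]}, {"grip": 0, "xyz": [0, 30, 0], "angular": [0, 0, 0]}, {"grip": 0, "xyz": [0, 30, 0], "angular": [0, 0, 0]}]}}

```text
time_s: 13.15
tcp_pos: [0.5119, 0.0564, 0.1002]
ee_rot: [[0.993, 0.122, 0.001], [0.122, -0.993, 0.0], [0.001, 0.0, -1.0]]
wrist_force: [0.4, 2.8, -0.5]
gripper_width: 0.202
gripper_force: 30.0
```

Call:
{"name": "move_arm", "arguments": {"series": [{"grip": 0, "xyz": [0, 2, 0], "angular": [0, 0, 0]}, {"grip": 0, "xyz": [0, 6, 0], "angular": [0, 0, 0]}, {"grip": 0, "xyz": [0, 11, 0], "angular": [0, 0, 0]}, {"grip": 0, "xyz": [0, 16, 0], "angular": [0, 0, 0]}, {"grip": 0, "xyz": [0, 21, 0], "angular": [0, 0, 0]}, {"grip": 0, "xyz": [0, 26, 0], "angular": [0, 0, 0]}, {"grip": 0, "xyz": [0, 31, 0], "angular": [0, 0, 0]}, {"grip": 0, "xyz": [0, 35, 0], "angular": [0, 0, 0]}, {"grip": 0, "xyz": [0, 38, 0], "angular": [0, 0, 0]}, {"grip": 0, "xyz": [0, 39, 0], "angular": [0, 0, 0]}]}}

```text
time_s: 14.15
tcp_pos: [0.517, 0.0176, 0.1002]
ee_rot: [[0.993, 0.121, 0.001], [0.121, -0.993, 0.0], [0.001, -0.0, -1.0]]
wrist_force: [3.6, 4.6, -4.6]
gripper_width: 0.198
gripper_force: 30.0
```

Call:
{"name": "move_arm", "arguments": {"series": [{"grip": 0, "xyz": [0, 0, 0], "angular": [0, 0, 0]}, {"grip": 0, "xyz": [0, 0, 0], "angular": [0, 0, 0]}, {"grip": 0, "xyz": [0, 0, 0], "angular": [0, 0, 0]}]}}

```text
time_s: 14.45
tcp_pos: [0.517, 0.0177, 0.1002]
ee_rot: [[0.993, 0.122, 0.001], [0.122, -0.993, 0.0], [0.001, -0.0, -1.0]]
wrist_force: [3.7, 3.7, -3.6]
gripper_width: 0.198
gripper_force: 30.0
```

```bash
python3 - <<'E'
from m2 import *
a=cap('scene','s9.png');b=cap('side','b9.png');print(r.sense()['tcp_pos'],r.sense()['wrist_force'])
def z(im,x,y): return cv2.resize(im[y:y+110,x:x+80],None,fx=5,fy=5,interpolation=cv2.INTER_CUBIC)
cv2.imwrite('pics/z9.png',np.hstack([z(a[0],285,160),z(b[0],260,150)])[:,:,::-1])
E
```

```text
[0.517  0.0177 0.1002] [ 4.0468  3.246  -3.6393]
```

View pics/z9.png

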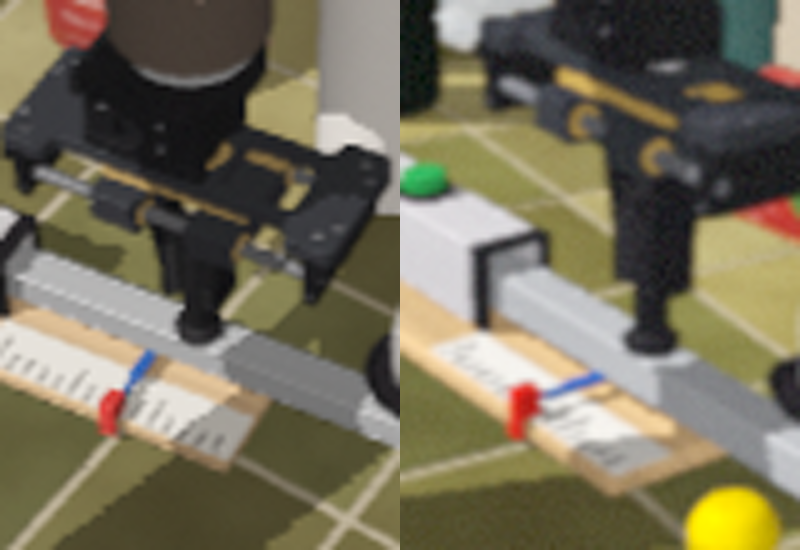

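The blue pointer tip meets the clip at scene zoom (127,386) and side zoom (540,393); it looks aligned to about 2 mm. I'll check this numerically and confirm the shaker.

```bash
python3 - <<'E'
from m2 import *
u=np.array([.1225,-.9925,0]);n=np.array([.9925,.1225,0])
A=load('s9.png');B=load('b9.png')
fa=feats(A,(290,325,220,255));fb=feats(B,(270,310,215,245))
cc=lambda k:np.argwhere(k)[:,::-1].mean(0)
ra,rb=cc(fa['red'][1]),cc(fb['red'][1]);p,e=tri(A,ra,B,rb);print('clip',fa['red'][0],fb['red'][0],p,e,p@u,p@n)
print(fa['blue'][0],fb['blue'][0])
def ends(k):
    q=np.argwhere(k)[:,::-1]; vx,vy,x,y=cv2.fitLine(q.astype(np.float32),2,0,.01,.01).ravel();t=(q-[x,y])@[vx,vy]
    return [np.array([x,y])+s*np.array([vx,vy]) for s in (t.min(),t.max())]
ea,eb=sorted(ends(fa['blue'][1]),key=lambda v:v[0]),sorted(ends(fb['blue'][1]),key=lambda v:v[0])
for i in(0,1):
    p,e=tri(A,ea[i],B,eb[i]);print('blade',ea[i],eb[i],p,e,p@u,p@n)
for z in(.014,.0216): print(z,'clip',[onz(c,*x,z)@u for c,x in((A,ra),(B,rb))],'tip',[onz(c,*x,z)@u for c,x in((A,ea[0]),(B,eb[0]))],'root',[onz(c,*x,z)@u for c,x in((A,ea[1]),(B,eb[1]))])
E
```

```text
clip (305, 238, 5, 9) (282, 227, 6, 11) [0.4581 0.0387 0.0143] 0.001879322297505172 0.01775564816624691 0.4594427375635706
(310, 230, 6, 8) (293, 225, 7, 3)
blade [309.9798 236.9859] [293.0276 227.0762] [0.4789 0.0387 0.0191] 0.00568028125117225 0.020292182655590577 0.4800656255108003
blade [314.561  230.3896] [298.9724 224.9238] [0.4999 0.041  0.0208] 0.0016094929101090282 0.020503241335888236 0.501131773478207
0.014 clip [np.float64(0.017708410141040187), np.float64(0.01762286618620239)] tip [np.float64(0.01776286333130397), np.float64(0.010867634416440727)] root [np.float64(0.01768995607415211), np.float64(0.009749251978078457)]
0.0216 clip [np.float64(0.020973470414059676), np.float64(0.029938854148166202)] tip [np.float64(0.021027481967383268), np.float64(0.02329481588705407)] root [np.float64(0.020955166016963043), np.float64(0.022194842419926634)]
```

Fixed cameras suggest about 2–3 mm overshoot and the wrist view about 1 mm; ease back 1.6 mm.

Call:
{"name": "move_arm", "arguments": {"series": [{"grip": 0, "xyz": [0, -0.8, 0], "angular": [0, 0, 0]}, {"grip": 0, "xyz": [0, -1.6, 0], "angular": [0, 0, 0]}, {"grip": 0, "xyz": [0, -1.6, 0], "angular": [0, 0, 0]}, {"grip": 0, "xyz": [0, -1.6, 0], "angular": [0, 0, 0]}, {"grip": 0, "xyz": [0, -1.6, 0], "angular": [0, 0, 0]}]}}

```text
time_s: 15.05
tcp_pos: [0.5167, 0.0195, 0.1002]
ee_rot: [[0.993, 0.122, 0.001], [0.122, -0.993, 0.0], [0.001, -0.0, -1.0]]
wrist_force: [3.5, 3.7, -4.0]
gripper_width: 0.198
gripper_force: 30.0
```

```bash
python3 - <<'E'
from m2 import *
A=cap('scene','s10.png');B=cap('side','b10.png');C=cap('wrist','w10.png')
u=np.array([.1225,-.9925]);c=np.array([.525,-.0465])+.068*u
print('shaker pred',[(proj(X,[*c,.085]),proj(X,[*c,.15])) for X in(A,B)])
hsv=cv2.cvtColor(A[0],cv2.COLOR_RGB2HSV)
for n,X in(('s',A),('b',B)):
    x,y=proj(X,[*c,.125]).astype(int); im=X[0][y-25:y+25,x-25:x+25]; h=cv2.cvtColor(im,cv2.COLOR_RGB2HSV)
    m=((h[...,1]<40)&(h[...,2]>110)).astype(np.uint8);k,l,st,ce=cv2.connectedComponentsWithStats(m);i=1+st[1:,4].argmax();print(n,st[i],ce[i])
print(r.sense()['tcp_pos'])
E
```

```text
shaker pred [(array([369.173 , 232.6552]), array([370.5784, 216.247 ])), (array([347.8042, 222.9563]), array([349.1576, 194.4245]))]
s [ 17  12  17  30 391] [25.5959 26.9744]
b [  16    0   34   50 1331] [33.8918 24.8978]
[0.5167 0.0195 0.1002]
```

View pics/s10.png

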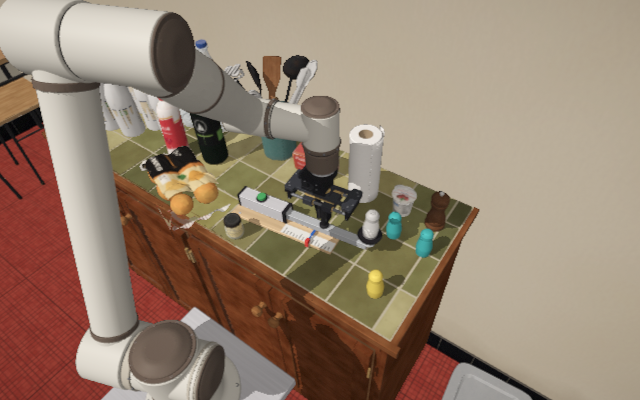

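The shaker stands upright on the carrier at (371,226), the pointer is at the red clip at (310,239), and the handle is held with 30 N of grip. Handing the job in.

```bash
python3 -c "
from station import r
print(r.finish_job())"
```

```text
the job is handed in; nothing more can be done
None
```

The job is handed in and the verdict was not shown: the shaker stands upright on the carrier, the lock button is pushed in to its stop, and the gripper is holding the handle with the pointer at the red marker, to within about 2 mm by my camera estimates.

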